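# Change over the keyed stop collars of an air clamp jig

### The job

Change the stop collars on the clamp jig: first turn the yellow air valve handle fully shut (red mark), and keep it shut while you work. Take every worn dark-grey collar off the posts and put it in the red scrap tray, and fit every new collar on the bench onto the post of its own colour, turned so that its flat meets the post's flat and pushed fully home (two of one colour stack). Only when all that is done, turn the air valve to half open, the 45-degree black mark, and leave everything else on the bench where it is.

Things in the scene. Friction and masses are not known exactly. Their poses are not given: they have to be found in the camera images.
- blue_a_mid (a point): new blue collar (None: absent): octagonal ring, 60 mm across flats, 65 over corners, 25 high, 80-170 g; D-shaped through bore, 26 mm diameter, its flat 6.5 mm from centre. Starts flat on the bench. Point at its centre, half-way up; z bore axis (works either way up), x towards the bore's flat (white stripe there, top and bottom); outer flats face x and every 45 degrees from it
- blue_b_mid (a point): new blue collar (None: absent): octagonal ring, 60 mm across flats, 65 over corners, 25 high, 80-170 g; D-shaped through bore, 26 mm diameter, its flat 6.5 mm from centre. Starts flat on the bench. Point at its centre, half-way up; z bore axis (works either way up), x towards the bore's flat (white stripe there, top and bottom); outer flats face x and every 45 degrees from it
- orange_a_mid (a point): new orange collar (None: absent): octagonal ring, 60 mm across flats, 65 over corners, 25 high, 80-170 g; D-shaped through bore, 26 mm diameter, its flat 6.5 mm from centre. Starts flat on the bench. Point at its centre, half-way up; z bore axis (works either way up), x towards the bore's flat (white stripe there, top and bottom); outer flats face x and every 45 degrees from it
- orange_b_mid (a point): new orange collar (None: absent): octagonal ring, 60 mm across flats, 65 over corners, 25 high, 80-170 g; D-shaped through bore, 26 mm diameter, its flat 6.5 mm from centre. Starts flat on the bench. Point at its centre, half-way up; z bore axis (works either way up), x towards the bore's flat (white stripe there, top and bottom); outer flats face x and every 45 degrees from it
- worn_a_mid (a point): worn collar, dark grey (None: absent): same shape, size and axes as the new ones (60 mm across flats, 25 high, same D bore; light grey stripe at the flat), 120 g. Point at its centre, half-way up. Starts keyed on, fully down on the blue post
- worn_b_mid (a point): worn collar, dark grey (None: absent): same shape, size and axes as the new ones (60 mm across flats, 25 high, same D bore; light grey stripe at the flat), 120 g. Point at its centre, half-way up. Starts keyed on, fully down on the orange post
- blue_post_seat (a point): blue post: steel D-shaped post, 23 mm diameter, flat 5 mm from axis, 58 mm tall (top 10 tapered), on a blue pedestal 52 mm wide, top (seat) 32 mm over the bench, foot plate 90x90x12. Point on the axis at the seat; z up, x towards the flat (white dash on the foot). Collars go on within 8 degrees; centre at home 12.5 mm above this point, second in stack 37.5
- orange_post_seat (a point): orange post: steel D-shaped post, 23 mm diameter, flat 5 mm from axis, 58 mm tall (top 10 tapered), on a orange pedestal 52 mm wide, top (seat) 32 mm over the bench, foot plate 90x90x12. Point on the axis at the seat; z up, x towards the flat (white dash on the foot). Collars go on within 8 degrees; centre at home 12.5 mm above this point, second in stack 37.5
- scrap_tray_in (a point): red open scrap tray fixed to the bench, 200 x 140 mm outside, 40 mm high, 5 mm walls and floor. Point at the centre of its inner floor; x along its 200 mm length, y along its 140 mm width
- air_valve (a joint): angle of the ball valve's yellow handle: 0 = fully shut (handle on the red mark, a stop), 0.785 = half open (black mark), 1.571 = fully open (green mark, along the pipe, a stop). Grows anticlockwise seen from above. It starts somewhere between 1.05 and 1.5; it turns stiffly (about 0.2 N m) and stays where it is left
- valve_axis (a point): point on the valve's upright turning axis, at the height of the middle of the handle (95 mm above the bench). Its frame stands still: z up; the handle points along -x of this frame when shut and along -y when fully open. Below the handle is a white dial, 92 mm in diameter, its top 74 mm above the bench
- valve_grip (a point): centre of the yellow grip sleeve on the valve handle, 78 mm from the turning axis, 95 mm above the bench; the sleeve is 56 mm long (along the handle), 18 mm wide, 16 mm high. Moves with the handle; -x of its frame points outward along the handle. Under it there is only the pipe, whose top is 53 mm above the bench
- tape_roll: bystander, leave it alone: roll of paper tape, 90 mm diameter, 24 mm high. Origin at the centre of its underside
- marker: bystander, leave it alone: red marker pen with black cap, 136 mm long (x), 16 mm thick, lying. Origin on its underside near the middle
- deburrer: bystander, leave it alone: yellow and black hand deburring tool, 155 mm long (x), 23 mm thick, lying. Origin on its underside near the middle
- pliers: bystander, leave it alone: red-handled pliers, 165 mm long (x), 12 mm thick, lying. Origin on the underside near the middle
- air_drill: bystander, leave it alone: air drill lying on its side, body 195 mm long with bit (x), blue pistol grip towards -y, 44 mm high. Origin on the underside of its body
- rivet_jar: bystander, leave it alone: closed jar of rivets, 56 mm diameter, 60 mm high. Origin at the centre of its underside
Mind the look-alikes: they are no part of the job. Leave any turquoise look-alike of the part that bears blue_a_mid alone.

How it is judged:
On the way, in this order (a step that is already met when the one before it is completed fails the run):
1. the air valve is turned fully shut (value of joint air_valve below 0.08 rad), for 0.2 s.
2. with the valve still shut, all worn collars lie in the scrap tray and all new collars are fully home on the post of their colour (horizontal distance between each of blue_a_mid, blue_b_mid and blue_post_seat below 0.005 m and angle between the z axis of each of blue_a_mid, blue_b_mid and the z axis of blue_post_seat, either way round below 0.12 rad and z of each of blue_a_mid, blue_b_mid in the frame of blue_post_seat above 0.008 m and (z of blue_a_mid in the frame of blue_post_seat below 0.0165 m or z of blue_a_mid in the frame of blue_post_seat between 0.0335 and 0.0415 m) and (z of blue_b_mid in the frame of blue_post_seat below 0.0165 m or z of blue_b_mid in the frame of blue_post_seat between 0.0335 and 0.0415 m) and horizontal distance between each of orange_a_mid, orange_b_mid and orange_post_seat below 0.005 m and angle between the z axis of each of orange_a_mid, orange_b_mid and the z axis of orange_post_seat, either way round below 0.12 rad and z of each of orange_a_mid, orange_b_mid in the frame of orange_post_seat above 0.008 m and (z of orange_a_mid in the frame of orange_post_seat below 0.0165 m or z of orange_a_mid in the frame of orange_post_seat between 0.0335 and 0.0415 m) and (z of orange_b_mid in the frame of orange_post_seat below 0.0165 m or z of orange_b_mid in the frame of orange_post_seat between 0.0335 and 0.0415 m) and x of worn_a_mid in the frame of scrap_tray_in between -0.095 and 0.095 m and y of worn_a_mid in the frame of scrap_tray_in between -0.065 and 0.065 m and z of worn_a_mid in the frame of scrap_tray_in between 0 and 0.045 m and x of worn_b_mid in the frame of scrap_tray_in between -0.095 and 0.095 m and y of worn_b_mid in the frame of scrap_tray_in between -0.065 and 0.065 m and z of worn_b_mid in the frame of scrap_tray_in between 0 and 0.045 m and value of joint air_valve below 0.12 rad), for 0.2 s.
At the end, for the whole second after the job is handed in: every new collar is on the post of its colour, fully home (centre within 5 mm of the axis, within 4 mm of its seated height as first or second of the stack, level within 7 degrees), every worn collar lies in the scrap tray, the valve stands at 45 degrees within 5.7 degrees, all at rest (horizontal distance between each of blue_a_mid, blue_b_mid and blue_post_seat below 0.005 m and angle between the z axis of each of blue_a_mid, blue_b_mid and the z axis of blue_post_seat, either way round below 0.12 rad and z of each of blue_a_mid, blue_b_mid in the frame of blue_post_seat above 0.008 m and (z of blue_a_mid in the frame of blue_post_seat below 0.0165 m or z of blue_a_mid in the frame of blue_post_seat between 0.0335 and 0.0415 m) and (z of blue_b_mid in the frame of blue_post_seat below 0.0165 m or z of blue_b_mid in the frame of blue_post_seat between 0.0335 and 0.0415 m) and horizontal distance between each of orange_a_mid, orange_b_mid and orange_post_seat below 0.005 m and angle between the z axis of each of orange_a_mid, orange_b_mid and the z axis of orange_post_seat, either way round below 0.12 rad and z of each of orange_a_mid, orange_b_mid in the frame of orange_post_seat above 0.008 m and (z of orange_a_mid in the frame of orange_post_seat below 0.0165 m or z of orange_a_mid in the frame of orange_post_seat between 0.0335 and 0.0415 m) and (z of orange_b_mid in the frame of orange_post_seat below 0.0165 m or z of orange_b_mid in the frame of orange_post_seat between 0.0335 and 0.0415 m) and x of worn_a_mid in the frame of scrap_tray_in between -0.095 and 0.095 m and y of worn_a_mid in the frame of scrap_tray_in between -0.065 and 0.065 m and z of worn_a_mid in the frame of scrap_tray_in between 0 and 0.045 m and x of worn_b_mid in the frame of scrap_tray_in between -0.095 and 0.095 m and y of worn_b_mid in the frame of scrap_tray_in between -0.065 and 0.065 m and z of worn_b_mid in the frame of scrap_tray_in between 0 and 0.045 m and linear speed of each of blue_a, blue_b, orange_a, orange_b, worn_a, worn_b below 0.03 m/s and value of joint air_valve between 0.685 and 0.885 rad and velocity of joint air_valve between -0.05 and 0.05 rad/s); the robot touches nothing.
It fails at once if a bystander on the bench is moved by more than 60 mm (distance of any of tape_roll, marker, deburrer, pliers, air_drill, rivet_jar from where it was at the start of the episode above 0.06 m).
Of blue_a, blue_b, orange_a, orange_b only 3 to 4 are there at a start; the rules pass over those that are not, and their reading is None.
Of worn_a, worn_b only 1 to 2 are there at a start; the rules pass over those that are not, and their reading is None.
At some moment in a run one of blue_a, blue_b, orange_a, orange_b may be knocked a few centimetres aside while the robot is not near it.
Once in a run the grip may slacken for a moment while it holds something.
It also fails if it takes over 210 s, if anything falls off the work surface, if the arm or the gripper's body presses on something with over 40 N, if the wrist force passes 120 N, or if a joint passes its speed limit or range.

### The arm

A 7-joint arm with a two-finger parallel gripper is mounted at the origin on the work surface. World frame = base frame: x ahead of the robot, y to its left, z up, the work surface at z = 0. Lengths are in m, angles in rad, forces in N, time in s.
With the tool pointing down it reaches from about 0.4 to 0.85 m from the base axis. Payload 4.4 kg.
Tool frame: the origin (TCP) lies at the very end of the fingers, on their centre line; the grasp point (between the pads) lies 19 mm behind it (pinch_z is the distance from the TCP to the grasp point, in m); z points along the fingers, y is the line along which they close (so a half turn about z gives the same grasp; the last joint's range is limited). The gripper opens to 94 mm and grips with 3 to 60 N. Pads are 16 mm wide; open, the fingers measure 119 mm over their backs; the gripper's body (75 mm by 177 mm) begins 78 mm behind the grasp point.
Start: joints at [-1.232, 0.628, 0.038, 1.517, -0.027, 0.996, -0.02], TCP at [0.256, 0.597, 0.205] pointing down, gripper open.
Joint ranges: [-3.06, 3.06], [-0.37, 2.12], [-1.25, 1.32], [0.18, 2.47], [-1.1, 4.24], [0.23, 1.98], [-2.94, 2.94]. Speed limits (rad/s): [2.57, 2.57, 3.14, 3.14, 3.14, 3.14, 3.14].

### API

Orientations are given as a rotation vector (axis times angle).
In Python, from plant import * gives the robot as it stands.
- The arm moves only by the shell command python3 -m handwheel 'ROWS' [OPENING] [FORCE]. ROWS is text: rows parted by semicolons, each of 6 numbers parted by spaces: the shift along the tool's x, y, z in cm, then the turn, a rotation vector about the tool's x, y, z in degrees. A call has 1 to 20 rows; each row is the pose to reach, as a shift and turn from the pose commanded when the call began, along the tool's axes at that moment; what a row does not reach only later rows make up. A row lasts 1/8 s, in which the tool goes at most 62.5 mm and 10.7 degrees, less where a joint would pass 70% of its speed; a pose out of reach is approached as far as the arm can. A call with a gripper value outside its range is refused whole. OPENING is the finger opening in cm, from 0 to 9.4, set as the call begins (- or left out, the last holds). The fingers move at their own pace and stop on an object; FORCE is the grip in N (left out, the last holds). Time passes only in rows, so rows that repeat a pose let the fingers close. It gives the time, the measured TCP pose, the force, the opening and the grip force at its end, in the units of the state.
- get_obs(): the state, without advancing time (a new reading comes with each control period).
- read_camera(name): name is "side" or "top"; returns a dict with "image" (384x512x3 uint8, red, green, blue), "fx", "fy", "cx", "cy" (pixels), "R" (3x3) and "t" (3): a world point X has camera coordinates R X + t. Camera axes: x right, y down, z forward; pixel columns grow to the right and rows downward; lengths in m; the calibration is good to about 2 mm. A picture is of the moment at which its call begins. There is no depth.
- job_done(): hands the job in; it is judged then, once.
The state is a dict: "time_s": time; "q": joint angles; "dq": joint speeds; "joint_efforts": joint torques, N m; "ee_pos": TCP position; "ee_rot": TCP orientation; "force": force on the tool from outside, world axes, zero at the start; "wrist_torque": the same for the moment, N m; "grip_width": finger opening in m; "finger_force": force on a finger pad.
Only numpy, scipy, OpenCV 4.12 (cv2) and the standard library are available. Lean on these libraries where they do the work, as an engineer would, in place of code of your own. Each camera call takes 0.05 s, during which the arm holds its last target. There are 200 camera calls.

## Working session

There is one attempt and no reset: what is moved stays moved. The work goes in short steps, Python scripts to look and compute and a shell command to move; the robot and the scene stay as the last step left them, time stands still between calls to the robot, and variables do not carry over. Pictures are saved under pics/ and viewed, at most 16 in all, crops included, and the job is handed in when it is done.

```bash
ls; mkdir -p pics; cat > h.py <<'E'
from plant import *
import numpy as np, cv2
from scipy.spatial.transform import Rotation as Ro
def cam(n):
    c=read_camera(n); c['R']=np.array(c['R']); c['t']=np.array(c['t']); return c
def ray(c,u,v,z):
    d=c['R'].T@np.array([(u-c['cx'])/c['fx'],(v-c['cy'])/c['fy'],1]); o=-c['R'].T@c['t']
    return o+d*(z-o[2])/d[2]
def proj(c,X):
    p=c['R']@np.array(X)+c['t']; return np.array([c['fx']*p[0]/p[2]+c['cx'],c['fy']*p[1]/p[2]+c['cy']])
def save(c,n,box=None,w=800):
    im=cv2.cvtColor(np.array(c['image'],dtype=np.uint8),cv2.COLOR_RGB2BGR)
    if box: im=im[box[1]:box[3],box[0]:box[2]]
    s=min(w/im.shape[1],600/im.shape[0]); cv2.imwrite('pics/'+n,cv2.resize(im,None,fx=s,fy=s,interpolation=cv2.INTER_CUBIC))
def tool(): 
    o=get_obs(); return np.array(o['ee_pos']),Ro.from_rotvec(o['ee_rot'])
def rel(X):
    p,R=tool(); return R.inv().apply(np.array(X)-p)*100
E
python3 - <<'E'
from h import *
for n in('top','side'):
    c=cam(n);save(c,n+'0.png');print(n,c['fx'],c['cx'],c['cy'],-c['R'].T@c['t'],c['R'].round(3).tolist())
    np.save(n+'0.npy',c,allow_pickle=True)
o=get_obs();print(o);print(tool()[1].as_matrix().round(3))
E
```

```text
pics
top 386.9259564976019 252.5184153777055 192.53276930228122 [0.32992707 0.01316638 1.10144686] [[0.095, -0.995, 0.001], [-0.973, -0.093, -0.213], [0.212, 0.019, -0.977]]
side 489.4227297982156 255.77610226308417 185.84165382701968 [ 0.33448111 -0.90849398  1.00995151] [[0.974, -0.226, -0.009], [-0.163, -0.673, -0.722], [0.157, 0.705, -0.692]]
{'time_s': 0.1, 'q': array([-1.2318051 ,  0.62922238,  0.03842524,  1.51822582, -0.02697865,
        0.99630379, -0.02001015]), 'dq': array([ 0.00055725, -0.00116385,  0.00126832, -0.00255247,  0.00176305,
       -0.00114702, -0.00074231]), 'joint_efforts': array([ 3.15153229e-03, -5.50781465e+01,  1.14705708e+00, -1.87112957e+01,
       -5.23746817e-02,  1.92134437e-02,  3.77853576e-05]), 'ee_pos': array([0.25572646, 0.59695359, 0.20467947]), 'ee_rot': array([-6.31421759e-01, -3.07716687e+00,  2.53252867e-03]), 'force': array([ 0.13732405, -0.68218534, -0.38660363]), 'wrist_torque': array([ 0.00634722, -0.00101105, -0.03156625]), 'finger_force': 0.0, 'grip_width': 0.09416469702525049}
[[-0.919  0.394 -0.001]
 [ 0.394  0.919 -0.002]
 [-0.    -0.002 -1.   ]]
```

View pics/top0.png

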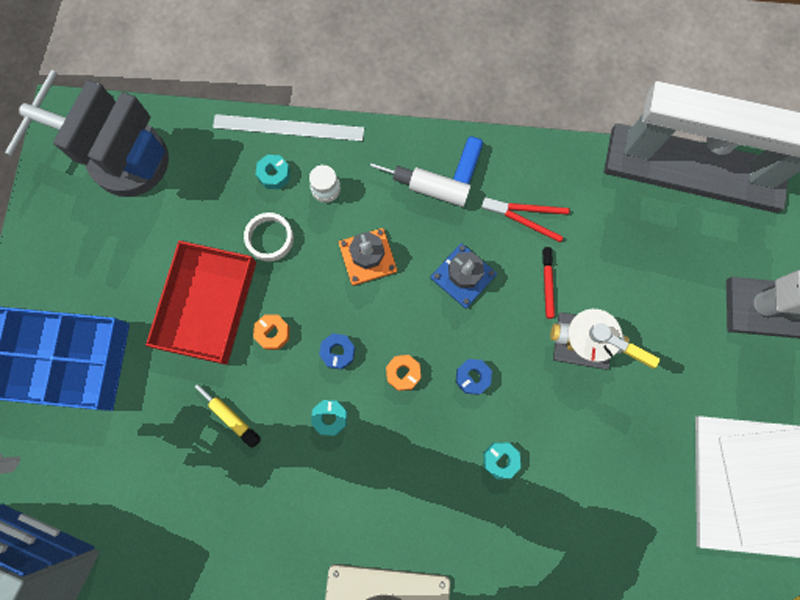

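View pics/side0.png

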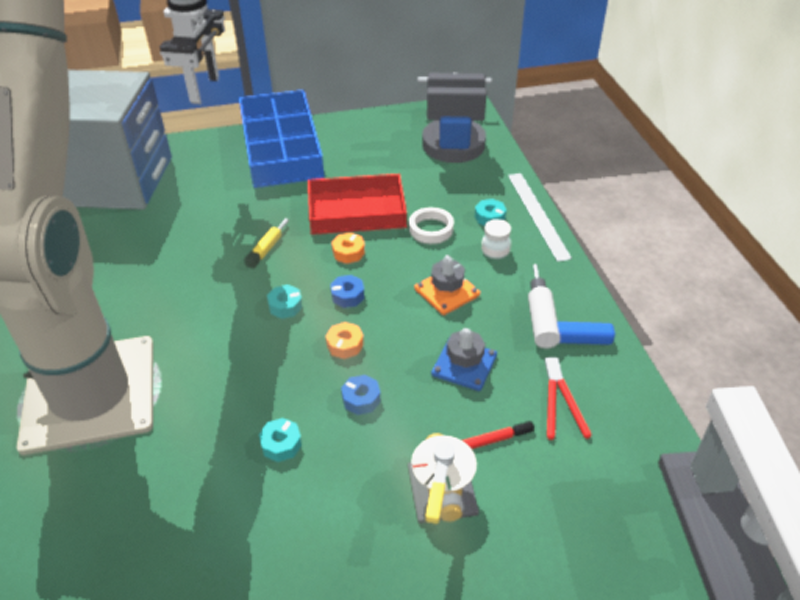

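```bash
cat >> h.py <<'E'
def hsv(c): return cv2.cvtColor(np.array(c['image'],dtype=np.uint8),cv2.COLOR_RGB2HSV)
RNG={'blue':((105,120,60),(125,255,255)),'orange':((8,150,120),(18,255,255)),'teal':((85,120,80),(98,255,255)),'yellow':((22,140,120),(32,255,255)),'red':((0,170,70),(4,255,255))}
def blobs(c,col,amin=60):
    m=cv2.inRange(hsv(c),*RNG[col]); m=cv2.morphologyEx(m,cv2.MORPH_CLOSE,np.ones((3,3)))
    k,_=cv2.findContours(m,cv2.RETR_EXTERNAL,cv2.CHAIN_APPROX_NONE)
    return m,[q for q in k if cv2.contourArea(q)>amin]
def light(c,ctr,r,z,smax=90,vmin=150):
    "centroid (world, at z) of whitish pixels within r metres of ctr"
    H=hsv(c);u0,v0=proj(c,[*ctr[:2],z]);P=[]
    for v in range(int(v0)-25,int(v0)+26):
        for u in range(int(u0)-25,int(u0)+26):
            if 0<=u<512 and 0<=v<384 and H[v,u,1]<smax and H[v,u,2]>vmin:
                X=ray(c,u,v,z)
                if np.hypot(*(X-ctr)[:2])<r: P.append(X[:2])
    return np.array(P)
E
python3 - <<'E'
from h import *
for n in('top','side'):
    c=np.load(n+'0.npy',allow_pickle=True).item()
    for col in RNG:
        for k in blobs(c,col)[1]:
            (u,v),r=cv2.minEnclosingCircle(k);M=cv2.moments(k);a=M['m00'];u1,v1=M['m10']/a,M['m01']/a
            if r>60: continue
            X=ray(c,u1,v1,.0125 if n=='side' else .022)
            q=cv2.minAreaRect(k);s=''
            if col in('blue','orange') and a<900:
                P=light(c,X,.034,.025)
                if len(P): d=P.mean(0)-X[:2]; s='stripe %d n%d'%(np.degrees(np.arctan2(d[1],d[0])),len(P))
            print(n,col,'px',(round(u1),round(v1)),'A',a,X[:2].round(3),s)
    for col in('blue','orange'): pass
im=[]
c=np.load('top0.npy',allow_pickle=True).item()
save(c,'crop_top.png',(150,135,440,310))
c=np.load('side0.npy',allow_pickle=True).item()
save(c,'crop_side.png',(190,130,340,340))
E
```

```text
top blue px (22, 350) A 1105.0 [0.087 0.595] 
top blue px (303, 241) A 363.0 [ 0.442 -0.118] stripe 134 n15
top blue px (215, 224) A 352.5 [0.464 0.13 ] stripe 175 n14
top blue px (38, 229) A 4507.5 [0.404 0.621] 
top blue px (294, 181) A 394.5 [ 0.611 -0.082] stripe -13 n7
top blue px (299, 102) A 280.0 [ 0.856 -0.08 ] 
top blue px (92, 99) A 484.0 [0.805 0.543] 
top orange px (258, 238) A 361.0 [0.437 0.007] stripe -123 n11
top orange px (173, 212) A 368.0 [0.487 0.252] stripe 49 n8
top orange px (235, 168) A 389.0 [0.631 0.092] stripe 18 n4
top teal px (321, 294) A 422.0 [ 0.302 -0.176] 
top teal px (210, 267) A 391.5 [0.346 0.13 ] 
top teal px (174, 109) A 350.5 [0.796 0.292] 
top yellow px (146, 266) A 212.0 [0.331 0.307] 
top yellow px (411, 227) A 139.5 [ 0.507 -0.416] 
top red px (351, 187) A 132.5 [ 0.609 -0.245] 
top red px (129, 193) A 3559.5 [0.529 0.386] 
top red px (342, 139) A 242.5 [ 0.751 -0.212] 
side blue px (230, 251) A 317.5 [ 0.442 -0.114] stripe 92 n80
side blue px (297, 237) A 479.0 [ 0.622 -0.109] stripe 87 n1
side blue px (375, 213) A 409.5 [ 0.858 -0.075] 
side blue px (223, 185) A 248.5 [0.468 0.132] stripe -177 n18
side blue px (291, 84) A 339.5 [0.814 0.612] 
side blue px (359, 20) A 1949.0 [1.262 1.062] 
side blue px (140, 3) A 69.0 [0.303 1.494] 
side blue px (81, 6) A 153.0 [0.028 1.528] 
side orange px (287, 191) A 307.0 [0.644 0.066] 
side orange px (223, 163) A 89.0 [0.486 0.229] stripe 0 n4
side teal px (179, 282) A 498.0 [ 0.3   -0.179] 
side teal px (180, 193) A 271.0 [0.341 0.132] 
side teal px (313, 134) A 213.5 [0.8   0.302] 
side red px (315, 280) A 99.5 [ 0.625 -0.251] 
side red px (362, 264) A 96.0 [ 0.756 -0.234] 
side red px (228, 130) A 1868.5 [0.531 0.392]
```

View pics/crop_top.png

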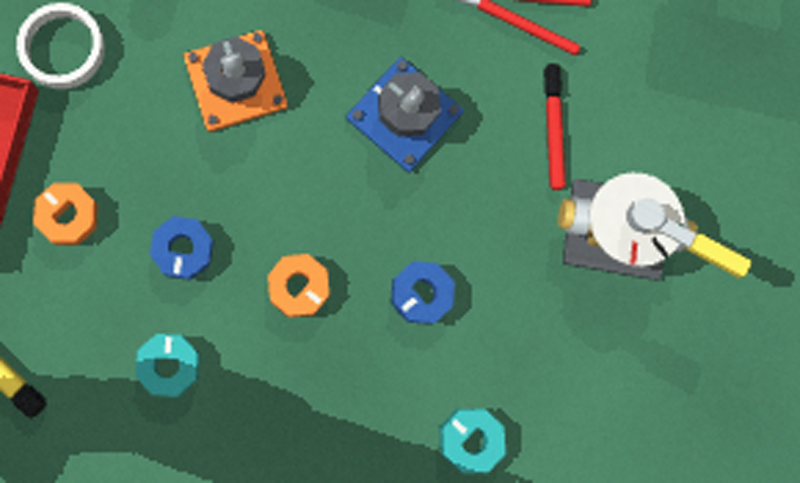

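View pics/crop_side.png

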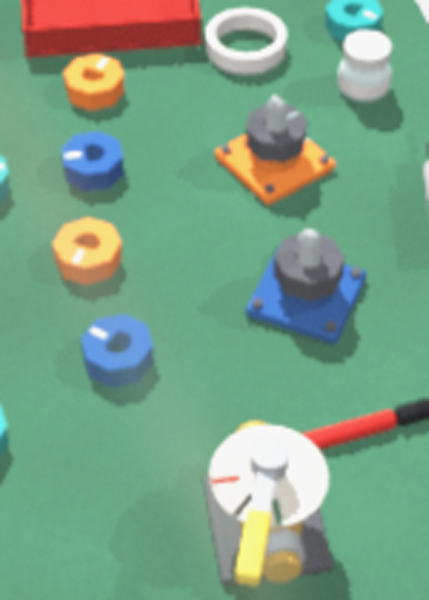

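```bash
cat >> h.py <<'E'
def hullc(c,px,col,z=.015):
    k=min(blobs(c,col,40)[1],key=lambda k:np.hypot(*(np.array(cv2.minEnclosingCircle(k)[0])-px)))
    h=cv2.convexHull(k);M=cv2.moments(h);return h,ray(c,M['m10']/M['m00'],M['m01']/M['m00'],z)
def rectw(c,h,z):
    W=np.float32([ray(c,*p[0],z)[:2]*1000 for p in h]);r=cv2.minAreaRect(W);return r
def stripe(c,X,r=.033,z=.025,**k):
    P=light(c,X,r,z,**k)
    if len(P)<3: return None
    d=P.mean(0)-X[:2];return round(float(np.degrees(np.arctan2(d[1],d[0])))),round(float(np.hypot(*d))*1000),len(P)
E
python3 - <<'E'
from h import *
c=np.load('top0.npy',allow_pickle=True).item();s=np.load('side0.npy',allow_pickle=True).item()
for nm,col,X0 in(('bA','blue',(.442,-.116)),('bB','blue',(.466,.131)),('oA','orange',(.437,.007)),('oB','orange',(.487,.252))):
    X0=np.array([*X0,.0125]);out=[]
    for q in(c,s):
        for col_ in[col]:
            try:
                h,X=hullc(q,proj(q,X0),col); 
                if np.hypot(*(X-X0)[:2])>.03: X=None
            except Exception as e: X=None
        out.append(None if X is None else X[:2].round(4))
    h,X=hullc(c,proj(c,X0),col);X=ray(c,*cv2.minEnclosingCircle(h)[0],.02)
    print(nm,out,'rect',[np.round(a) for a in rectw(c,h,.018)],'stripe top',stripe(c,out[0]),'side',stripe(s,out[0]))
for nm,col,X0 in(('P_b','blue',(.62,-.09)),('P_o','orange',(.64,.08))):
    for q in(c,s):
        h,X=hullc(q,proj(q,[*X0,.012]),col);print(nm,[np.round(a,1) for a in rectw(q,h,.012)])
# tray and valve
for q in(c,s):
    h,X=hullc(q,proj(q,[.53,.388,.02]),'red');print('tray',[np.round(a) for a in rectw(q,h,.04)])
    m=cv2.inRange(hsv(q),(10,0,170),(40,60,255));k=cv2.findContours(m,0,cv2.CHAIN_APPROX_NONE)[0]
    v0=proj(q,[.53,-.35,.074]);k=[a for a in k if cv2.contourArea(a)>300]
    if k:
        k=min(k,key=lambda a:np.hypot(*(np.array(cv2.minEnclosingCircle(a)[0])-v0)));h=cv2.convexHull(k)
        W=np.float32([ray(q,*p[0],.074)[:2]*1000 for p in h]);print('dial',cv2.minEnclosingCircle(W))
    m=cv2.inRange(hsv(q),*RNG['yellow']);k=[a for a in cv2.findContours(m,0,1)[0] if cv2.contourArea(a)>40]
    for a in k:
        M=cv2.moments(a);print('yellow',round(M['m10']/M['m00']),round(M['m01']/M['m00']),ray(q,M['m10']/M['m00'],M['m01']/M['m00'],.099)[:2].round(4))
A=[]
for q,b in((c,(205,135,335,205)),(s,(245,150,330,265))):
    save(q,'t.png',b,400);A.append(cv2.imread('pics/t.png'))
H=max(a.shape[0] for a in A)
cv2.imwrite('pics/posts.png',np.hstack([cv2.copyMakeBorder(a,0,H-a.shape[0],0,0,0) for a in A]))
E
```

```text
Traceback (most recent call last):
  File "h.py", line 40, in stripe
    P=light(c,X,r,z,**k)
  File "h.py", line 32, in light
    if np.hypot(*(X-ctr)[:2])<r: P.append(X[:2])
                  ~^~~~
ValueError: operands could not be broadcast together with shapes (3,) (2,)
```

```bash
sed -i 's/(X-ctr)\[:2\]/(X[:2]-ctr[:2])/' h.py
python3 - <<'E'
from h import *
c=np.load('top0.npy',allow_pickle=True).item();s=np.load('side0.npy',allow_pickle=True).item()
for nm,col,X0 in(('bA','blue',(.442,-.116)),('bB','blue',(.466,.131)),('oA','orange',(.437,.007)),('oB','orange',(.487,.252))):
    X0=np.array([*X0,.0125]);out=[]
    for q in(c,s):
        h,X=hullc(q,proj(q,X0),col); out.append(X[:2].round(4))
    h,X=hullc(c,proj(c,X0),col)
    print(nm,out,'rect',[np.round(a) for a in rectw(c,h,.018)],'stripe top',stripe(c,out[0]),'side',stripe(s,out[0]))
for nm,col,X0 in(('P_b','blue',(.62,-.09)),('P_o','orange',(.64,.08))):
    for q in(c,s):
        h,X=hullc(q,proj(q,[*X0,.012]),col);print(nm,[np.round(a,1) for a in rectw(q,h,.012)])
for q in(c,s):
    h,X=hullc(q,proj(q,[.53,.388,.02]),'red');print('tray',[np.round(a) for a in rectw(q,h,.04)])
    m=cv2.inRange(hsv(q),(0,0,170),(180,60,255));k=cv2.findContours(m,0,cv2.CHAIN_APPROX_NONE)[0]
    v0=proj(q,[.53,-.35,.074])
    k=[a for a in k if 300<cv2.contourArea(a)<3000 and np.hypot(*(np.array(cv2.minEnclosingCircle(a)[0])-v0))<40]
    for a in k:
        W=np.float32([ray(q,*p[0],.074)[:2]*1000 for p in cv2.convexHull(a)]);print('dial',cv2.minEnclosingCircle(W))
    m=cv2.inRange(hsv(q),*RNG['yellow']);k=[a for a in cv2.findContours(m,0,1)[0] if cv2.contourArea(a)>40]
    for a in k:
        M=cv2.moments(a);print('yellow',round(M['m10']/M['m00']),round(M['m01']/M['m00']),ray(q,M['m10']/M['m00'],M['m01']/M['m00'],.099)[:2].round(4))
A=[]
for q,b in((c,(205,135,335,205)),(s,(245,150,330,265))):
    save(q,'t.png',b,400);A.append(cv2.imread('pics/t.png'))
H=max(a.shape[0] for a in A)
cv2.imwrite('pics/posts.png',np.hstack([cv2.copyMakeBorder(a,0,H-a.shape[0],0,0,0) for a in A]))
E
```

```text
bA [array([ 0.4422, -0.1188]), array([ 0.4405, -0.1157])] rect [array([ 441., -119.]), array([58., 60.]), np.float64(50.0)] stripe top (134, 20, 15) side (111, 17, 33)
bB [array([0.4647, 0.1304]), array([0.4655, 0.1307])] rect [array([464., 130.]), array([62., 59.]), np.float64(43.0)] stripe top (178, 19, 14) side (179, 22, 20)
oA [array([0.4377, 0.0078]), array([0.4853, 0.234 ])] rect [array([437.,   7.]), array([60., 59.]), np.float64(13.0)] stripe top (-125, 20, 11) side (-120, 6, 29)
oB [array([0.4877, 0.2539]), array([0.4853, 0.234 ])] rect [array([487., 254.]), array([61., 62.]), np.float64(8.0)] stripe top (47, 20, 8) side (50, 20, 13)
P_b [array([628.5, -87.5]), array([88.4, 89.5]), np.float64(53.5)]
P_b [array([627.6, -92.8]), array([93.4, 89.3]), np.float64(54.4)]
P_o [array([647.9,  94.4]), array([89.6, 87.7]), np.float64(23.3)]
P_o [array([647.8,  87.8]), array([92.5, 91.3]), np.float64(23.1)]
tray [array([528., 380.]), array([150., 200.]), np.float64(83.0)]
dial ((517.7828369140625, -310.5104675292969), 59.080196380615234)
yellow 146 266 [0.3311 0.2858]
yellow 411 227 [ 0.4947 -0.3856]
tray [array([527., 360.]), array([178., 194.]), np.float64(83.0)]
dial ((525.763427734375, -324.896240234375), 57.05271530151367)
yellow 169 158 [0.3261 0.1924]
```

View pics/posts.png

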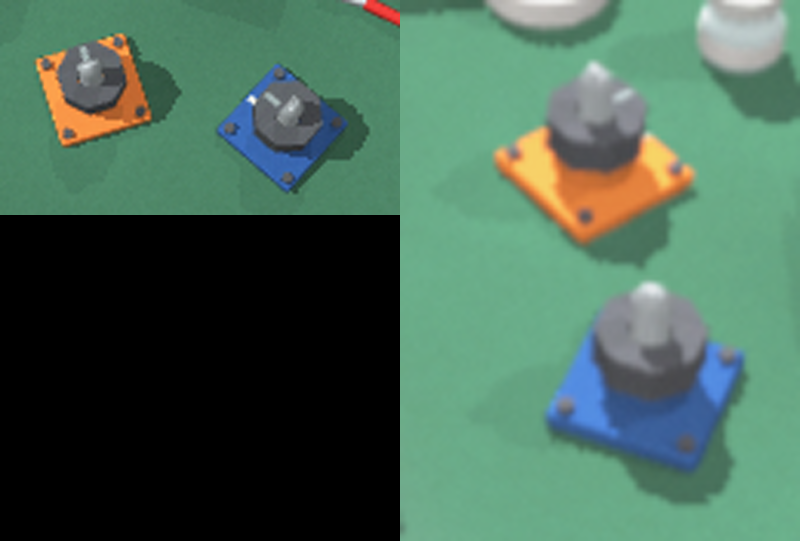

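```bash
python3 - <<'E'
from h import *
c=np.load('top0.npy',allow_pickle=True).item();s=np.load('side0.npy',allow_pickle=True).item()
T=lambda u,v,z:ray(c,150+u/2.759,135+v/2.759,z)[:2]
S=lambda u,v,z:ray(s,190+u/2.857,130+v/2.857,z)[:2]
a=lambda d:round(float(np.degrees(np.arctan2(d[1],d[0]))),1)
for F,D,Rm,Bm,Y in((T,(638,220),(633,252),(661,248),(721,254)),(S,(269,475),(225,480),(243,505),(254,546))):
    A=F(*D,.074);G=F(*Y,.0975);r=F(*Rm,.074)-A;b=F(*Bm,.074)-A
    print('axis',A.round(4),'red',a(r),'black',a(b),'grip',G.round(4),'ang',a(G-A),np.hypot(*(G-A)))
print('hub',T(648,215,.1),S(270,458,.1))
print('rim',[np.round(T(*p,.074),3) for p in((590,220),(686,220),(638,173),(638,267))])
print('post tops b',T(414,93,.088),S(310,234,.088),'o',T(228,50,.088),S(276,99,.088))
E
```

```text
axis [ 0.5255 -0.3164] red 172.7 black -138.0 grip [ 0.4959 -0.3877] ang -112.5 0.07719943395029316
axis [ 0.528  -0.3176] red 174.1 black -141.2 grip [ 0.4963 -0.3886] ang -114.1 0.07768745822989666
hub [ 0.52621774 -0.31737798] [ 0.527487  -0.3194907]
rim [array([ 0.521, -0.27 ]), array([ 0.53 , -0.363]), array([ 0.572, -0.315]), array([ 0.48 , -0.317])]
post tops b [ 0.62853721 -0.08908973] [ 0.62891112 -0.08981807] o [0.65517398 0.09798319] [0.64892834 0.09496631]
```

```bash
cat >> h.py <<'E'
def rows(*T):
    "each target: x,y,z (m), yaw of tool x in deg; prints row relative to the present pose"
    p,R=tool()
    for x,y,z,a in T:
        t=np.radians(a);X=[np.cos(t),np.sin(t),0];Z=[0,0,-1]
        Rt=Ro.from_matrix(np.column_stack([X,np.cross(Z,X),Z]))
        print(' '.join('%.2f'%v for v in[*R.inv().apply(np.array([x,y,z])-p)*100]),' '.join('%.1f'%v for v in np.degrees((R.inv()*Rt).as_rotvec())))
def yaw(): X=tool()[1].as_matrix()[:,0];return np.degrees(np.arctan2(X[1],X[0]))
E
python3 -c "
from h import *
rows((.55,.1,.205,110),(.496,-.388,.15,66.5),(.496,-.388,.076,66.5))"
```

```text
-46.62 -34.09 0.02 -0.1 0.0 46.8
-60.87 -81.06 5.60 -0.1 0.1 90.3
-60.87 -81.05 13.00 -0.1 0.1 90.3
```

```bash
python3 -m handwheel '-46.6 -34.1 0 0 0 46.8;-46.6 -34.1 0 0 0 46.8;-46.6 -34.1 0 0 0 46.8;-46.6 -34.1 0 0 0 46.8;-46.6 -34.1 0 0 0 46.8;-46.6 -34.1 0 0 0 46.8;-46.6 -34.1 0 0 0 46.8;-46.6 -34.1 0 0 0 46.8;-46.6 -34.1 0 0 0 46.8;-60.9 -81.1 5.6 0 0 90.3;-60.9 -81.1 5.6 0 0 90.3;-60.9 -81.1 5.6 0 0 90.3;-60.9 -81.1 5.6 0 0 90.3;-60.9 -81.1 5.6 0 0 90.3;-60.9 -81.1 5.6 0 0 90.3;-60.9 -81.1 5.6 0 0 90.3;-60.9 -81.1 5.6 0 0 90.3;-60.9 -81.1 5.6 0 0 90.3;-60.9 -81.1 5.6 0 0 90.3' 6; python3 -c "
from h import *
print(yaw());rows((.496,-.388,.076,66.5))"
```

```text
time_s: 2.48
ee_pos: [0.496, -0.3873, 0.1488]
ee_rot: [-2.627, -1.721, -0.0]
force: [-0.9, 0.3, 0.1]
grip_width: 0.0602
finger_force: 0.0
66.45615775516495
-0.07 0.04 7.28 -0.1 -0.1 -0.0
```

```bash
python3 -m handwheel '0 0 5 0 0 0;0 0 7.3 0 0 0;0 0 7.3 0 0 0'; python3 -m handwheel '0 0 0 0 0 0;0 0 0 0 0 0;0 0 0 0 0 0;0 0 0 0 0 0' 0 25; python3 - <<'E'
from h import *
A=np.array([.5265,-.317]);p,R=tool();y=yaw();print(y)
r=p[:2]-A
for d in np.r_[10:81:10,74,76]:
    t=-np.radians(d);q=A+np.array([[np.cos(t),-np.sin(t)],[np.sin(t),np.cos(t)]])@r
    rows((*q,p[2],y-d))
E
```

```text
time_s: 2.85
ee_pos: [0.4964, -0.384, 0.0748]
ee_rot: [-2.62, -1.724, 0.0]
force: [-0.5, -0.3, 0.7]
grip_width: 0.0599
finger_force: 0.0
time_s: 3.35
ee_pos: [0.4965, -0.388, 0.077]
ee_rot: [2.627, 1.722, 0.001]
force: [-0.0, -0.4, -0.9]
grip_width: 0.0235
finger_force: 0.0
66.50099096270387
0.10 -1.34 -0.00 0.0 0.0 10.0
0.44 -2.64 -0.00 0.0 -0.0 20.0
0.99 -3.86 -0.00 0.0 -0.0 30.0
1.75 -4.97 -0.00 0.0 -0.0 40.0
2.69 -5.93 -0.01 0.0 -0.0 50.0
3.78 -6.71 -0.01 0.0 -0.0 60.0
4.99 -7.30 -0.01 0.0 -0.0 70.0
6.28 -7.66 -0.01 0.0 -0.0 80.0
5.50 -7.47 -0.01 0.0 -0.0 74.0
5.76 -7.54 -0.01 0.0 -0.0 76.0
```

```bash
python3 -m handwheel '0 0 0 0 0 0;0 0 0 0 0 0;0.1 -1.34 0 0 0 10;0.44 -2.64 0 0 0 20;1 -3.86 0 0 0 30;1.75 -4.97 0 0 0 40;2.69 -5.93 0 0 0 50;3.78 -6.71 0 0 0 60;5 -7.3 0 0 0 70;5.5 -7.47 0 0 0 74;5.5 -7.47 0 0 0 74;5.5 -7.47 0 0 0 74'; python3 - <<'E'
from h import *
print(yaw(),get_obs()['force'],get_obs()['wrist_torque'])
E
```

```text
time_s: 4.85
ee_pos: [0.4481, -0.3085, 0.0766]
ee_rot: [3.133, -0.204, -0.003]
force: [-5.3, -0.8, 6.2]
grip_width: 0.0177
finger_force: 25.4
-7.449302225441911 [-5.32505908 -0.77815662  6.18132895] [-0.11775172  1.22800806  0.43751111]
```

```bash
python3 -m handwheel '0 -0.3 0 0 0 2;0 -0.6 0 0 0 4;0 -0.6 0 0 0 4;0 -0.6 0 0 0 4'; python3 - <<'E'
from h import *
print(yaw(),get_obs()['force'],get_obs()['wrist_torque'])
c=cam('top');save(c,'valve1.png',(340,160,440,250),500)
E
```

```text
time_s: 5.35
ee_pos: [0.4488, -0.3085, 0.0768]
ee_rot: [3.113, -0.316, -0.0]
force: [-5.1, -11.2, -4.2]
grip_width: 0.019
finger_force: 26.3
-11.601958231452373 [ -5.10121826 -11.23096827  -4.23062976] [-2.46592635  1.13782801  0.54552294]
```

View pics/valve1.png

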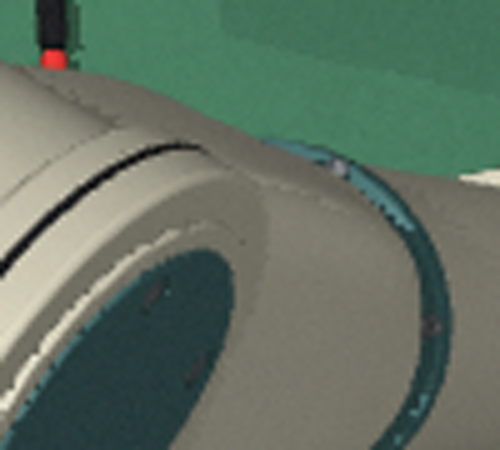

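```bash
python3 -m handwheel '0 0.4 0 0 0 0;0 0.4 0 0 0 0;0 0.4 0 0 0 0;0 0.4 -4 0 0 0;0 0.4 -10 0 0 0' 4; python3 -c "
from h import *
print(yaw());rows((.6286,-.089,.17,54),(.6286,-.089,.028,54))"
```

```text
time_s: 6.02
ee_pos: [0.4492, -0.304, 0.1763]
ee_rot: [-3.124, 0.314, 0.005]
force: [1.9, -0.4, 0.3]
grip_width: 0.04
finger_force: 0.0
-11.46289930614374
13.31 -24.63 0.63 -0.2 0.1 -65.5
13.36 -24.61 14.83 -0.2 0.1 -65.5
```

```bash
python3 -m handwheel '13.3 -24.6 0.6 0 0 -65.5;13.3 -24.6 0.6 0 0 -65.5;13.3 -24.6 0.6 0 0 -65.5;13.3 -24.6 0.6 0 0 -65.5;13.3 -24.6 0.6 0 0 -65.5;13.3 -24.6 0.6 0 0 -65.5;13.3 -24.6 0.6 0 0 -65.5;13.3 -24.6 0.6 0 0 -65.5' 9.2; python3 - <<'E'
from h import *
print(yaw());rows((.6286,-.089,.028,54))
c=cam('side');save(c,'s1.png',(190,60,360,340))
m=cv2.inRange(hsv(c),(22,140,100),(32,255,255));k=[a for a in cv2.findContours(m,0,1)[0] if cv2.contourArea(a)>20]
for a in k:
  M=cv2.moments(a);X=ray(c,M['m10']/M['m00'],M['m01']/M['m00'],.0975)[:2];d=X-[.5265,-.317];print(X,np.degrees(np.arctan2(d[1],d[0])),np.hypot(*d))
E
```

```text
time_s: 7.02
ee_pos: [0.6288, -0.0914, 0.1706]
ee_rot: [-2.802, -1.421, -0.0]
force: [0.3, -0.3, -0.8]
grip_width: 0.0921
finger_force: 0.0
53.793228380089204
0.18 -0.15 14.26 -0.0 -0.0 -0.2
[ 0.43196809 -0.31556888] 179.13266419280032 0.09454273941051405
[0.58914954 0.0125087 ] 79.23483505380283 0.3354116138924488
[0.33125497 0.19652375] 110.8171250321567 0.5493880825700804
```

View pics/s1.png

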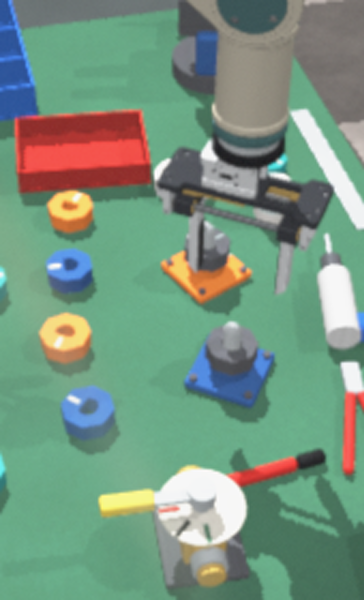

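```bash
python3 -m handwheel '0.15 -0.1 5 0 0 0;0.15 -0.1 10 0 0 0;0.15 -0.1 13 0 0 0;0.15 -0.1 14.2 0 0 0;0.15 -0.1 14.2 0 0 0'; python3 -m handwheel '0 0 0 0 0 0;0 0 0 0 0 0;0 0 0 0 0 0;0 0 0 0 0 0;0 0 0 0 0 0;0 0 0 0 0 0' 5 30; python3 -c "
from h import *
print(yaw())"
```

```text
time_s: 7.7
ee_pos: [0.629, -0.0896, 0.0284]
ee_rot: [2.8, 1.425, -0.001]
force: [-0.0, -0.6, -0.9]
grip_width: 0.0922
finger_force: 0.0
time_s: 8.45
ee_pos: [0.6292, -0.0889, 0.029]
ee_rot: [-2.799, -1.426, -0.001]
force: [-2.2, 1.3, 6.0]
grip_width: 0.0601
finger_force: 30.0
54.01529198295745
```

```bash
python3 -m handwheel '0 0 -3 0 0 0;0 0 -6 0 0 0;0 0 -10 0 0 0;0 0 -12 0 0 0;0 0 -12 0 0 0'; python3 -c "
from h import *
print(yaw(),get_obs()['grip_width']);rows((.564,.378,.14,173),(.564,.378,.03,173))"
```

```text
time_s: 9.07
ee_pos: [0.6302, -0.0896, 0.1496]
ee_rot: [2.797, 1.426, 0.004]
force: [-0.2, 0.6, -1.5]
grip_width: 0.0595
finger_force: 30.0
54.00752200356218 0.05953365181268996
33.94 -32.84 0.92 0.2 0.1 -119.0
33.92 -32.87 11.92 0.2 0.1 -119.0
```

```bash
python3 -m handwheel '33.9 -32.9 0.5 0 0 -119;33.9 -32.9 0.5 0 0 -119;33.9 -32.9 0.5 0 0 -119;33.9 -32.9 0.5 0 0 -119;33.9 -32.9 0.5 0 0 -119;33.9 -32.9 0.5 0 0 -119;33.9 -32.9 0.5 0 0 -119;33.9 -32.9 0.5 0 0 -119;33.9 -32.9 0.5 0 0 -119;33.9 -32.9 0.5 0 0 -119;33.9 -32.9 0.5 0 0 -119;33.9 -32.9 0.5 0 0 -119;33.9 -32.9 0.5 0 0 -119'; python3 - <<'E'
from h import *
o=get_obs();print(yaw(),o['ee_pos'],o['grip_width'],o['finger_force']);rows((.564,.378,.03,173))
c=cam('side');X=[]
h,_=hullc(c,proj(c,[.62,-.09,.02]),'blue');print(cv2.contourArea(h))
t=cam('top');save(t,'t2.png',(150,110,440,310))
E
```

```text
time_s: 10.7
ee_pos: [0.5618, 0.3781, 0.1424]
ee_rot: [-0.196, -3.134, 0.001]
force: [0.4, 0.4, -0.8]
grip_width: 0.0597
finger_force: 30.0
172.83272742605544 [0.56178652 0.37808608 0.14239351] 0.05966011491587778 29.999612867832184
-0.24 0.03 11.24 -0.0 -0.1 -0.2
849.0
```

View pics/t2.png

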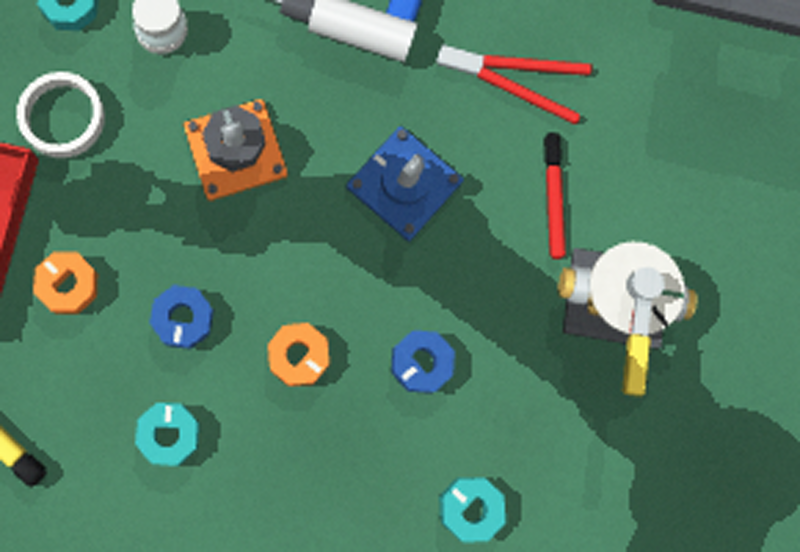

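```bash
python3 -m handwheel '-0.2 0.4 5 0 0 0;-0.2 0.4 9 0 0 0;-0.2 0.4 11 0 0 0;-0.2 0.4 11 0 0 0'; python3 -m handwheel '0 0 0 0 0 0;0 0 0 0 0 0;0 0 0 0 0 0;0 0 -5 0 0 0;0 0 -10 0 0 0;0 0 -11 0 0 0' 7.4; python3 -c "
from h import *
print(yaw());rows((.648,.0945,.15,113),(.648,.0945,.028,113))"
```

```text
time_s: 11.3
ee_pos: [0.5639, 0.3817, 0.0323]
ee_rot: [-0.192, -3.134, 0.003]
force: [1.1, -0.4, -0.3]
grip_width: 0.06
finger_force: 30.0
time_s: 12.05
ee_pos: [0.567, 0.3837, 0.1482]
ee_rot: [0.192, 3.13, 0.008]
force: [1.0, -0.7, -0.1]
grip_width: 0.0742
finger_force: 0.0
172.99311568351357
-11.56 -27.72 -0.26 0.5 0.1 60.0
-11.49 -27.78 11.94 0.5 0.1 60.0
```

```bash
python3 -m handwheel '-11.6 -27.7 0 0 0 60;-11.6 -27.7 0 0 0 60;-11.6 -27.7 0 0 0 60;-11.6 -27.7 0 0 0 60;-11.6 -27.7 0 0 0 60;-11.6 -27.7 0 0 0 60;-11.6 -27.7 0 0 0 60;-11.6 -27.7 0 0 0 60' 9.2; python3 -c "
from h import *
print(yaw());rows((.649,.095,.028,113))"
```

```text
time_s: 13.05
ee_pos: [0.6455, 0.0944, 0.143]
ee_rot: [-1.729, -2.622, 0.0]
force: [0.9, -0.0, -0.4]
grip_width: 0.0922
finger_force: 0.0
113.2087208857738
-0.10 0.35 11.50 -0.0 -0.1 0.2
```

```bash
python3 -m handwheel '-0.1 0.2 5 0 0 0;-0.1 0.2 9 0 0 0;-0.1 0.2 11.4 0 0 0;-0.1 0.2 11.4 0 0 0'; python3 -m handwheel '0 0 0 0 0 0;0 0 0 0 0 0;0 0 0 0 0 0;0 0 0 0 0 0;0 0 0 0 0 0;0 0 0 0 0 0' 5 30; python3 -c "
from h import *
print(yaw())"
```

```text
time_s: 13.55
ee_pos: [0.6463, 0.0939, 0.0274]
ee_rot: [-1.728, -2.619, 0.004]
force: [-0.7, -1.0, 0.5]
grip_width: 0.0917
finger_force: 0.0
time_s: 14.3
ee_pos: [0.6489, 0.0931, 0.0303]
ee_rot: [1.733, 2.619, 0.002]
force: [-0.2, 0.6, 6.7]
grip_width: 0.0598
finger_force: 30.0
113.00955752053609
```

```bash
python3 -m handwheel '0 0 -3 0 0 0;0 0 -6 0 0 0;0 0 -10 0 0 0;0 0 -12 0 0 0;0 0 -12 0 0 0'; python3 -c "
from h import *
print(yaw(),get_obs()['grip_width']);rows((.492,.39,.145,173))"
```

```text
time_s: 14.92
ee_pos: [0.6492, 0.093, 0.1507]
ee_rot: [1.733, 2.618, 0.003]
force: [0.8, -1.3, -2.0]
grip_width: 0.06
finger_force: 30.0
113.00339585430304 0.06001131420008808
33.48 -2.86 0.54 0.1 0.1 -60.0
```

```bash
python3 -m handwheel '33.5 -2.9 0.5 0 0 -60;33.5 -2.9 0.5 0 0 -60;33.5 -2.9 0.5 0 0 -60;33.5 -2.9 0.5 0 0 -60;33.5 -2.9 0.5 0 0 -60;33.5 -2.9 0.5 0 0 -60;33.5 -2.9 0.5 0 0 -60;33.5 -2.9 0.5 0 0 -60;33.5 -2.9 6 0 0 -60;33.5 -2.9 10 0 0 -60;33.5 -2.9 11.5 0 0 -60;33.5 -2.9 11.5 0 0 -60'; python3 -m handwheel '0 0 0 0 0 0;0 0 0 0 0 0;0 0 0 0 0 0;0 0 -5 0 0 0;0 0 -10 0 0 0;0 0 -11 0 0 0' 7.4; python3 - <<'E'
from h import *
print(yaw())
t=cam('top')
for nm,col,X0 in(('bA','blue',(.442,-.118)),('bB','blue',(.465,.131)),('oA','orange',(.4377,.0078)),('oB','orange',(.487,.253))):
    h,X=hullc(t,proj(t,[*X0,.0125]),col);print(nm,X.round(4),stripe(t,X),[np.round(a) for a in rectw(t,h,.018)])
save(t,'t3.png',(80,60,400,300))
E
```

```text
time_s: 16.42
ee_pos: [0.4913, 0.3884, 0.0339]
ee_rot: [-0.195, -3.135, 0.003]
force: [-0.1, -0.4, -1.3]
grip_width: 0.0599
finger_force: 30.0
time_s: 17.18
ee_pos: [0.4927, 0.3916, 0.1487]
ee_rot: [0.191, 3.13, 0.008]
force: [-0.9, 0.5, -0.9]
grip_width: 0.074
finger_force: 0.0
173.00157076927582
bA [ 0.4422 -0.1188  0.015 ] (134, 20, 15) [array([ 441., -119.]), array([58., 60.]), np.float64(50.0)]
bB [0.4648 0.1306 0.015 ] (178, 19, 14) [array([464., 130.]), array([62., 59.]), np.float64(43.0)]
oA [0.4377 0.0078 0.015 ] (-125, 20, 11) [array([437.,   7.]), array([60., 59.]), np.float64(13.0)]
oB [0.4877 0.2538 0.015 ] (47, 20, 8) [array([487., 253.]), array([61., 62.]), np.float64(8.0)]
```

View pics/t3.png

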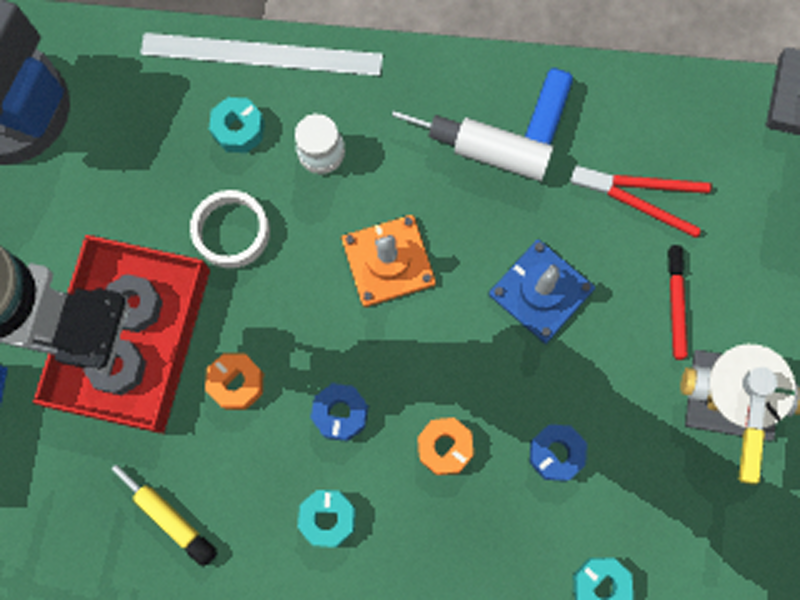

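```bash
python3 -c "
from h import *
print(yaw());rows((.4875,.2535,.06,185),(.4875,.2535,.004,185))"
```

```text
173.00489474031832
-1.17 -13.77 8.75 0.2 0.3 -12.0
-1.15 -13.79 14.35 0.2 0.3 -12.0
```

```bash
python3 -m handwheel '-1.2 -13.8 6 0 0 -12;-1.2 -13.8 6 0 0 -12;-1.2 -13.8 6 0 0 -12;-1.2 -13.8 10 0 0 -12;-1.2 -13.8 14.1 0 0 -12;-1.2 -13.8 14.3 0 0 -12;-1.2 -13.8 14.3 0 0 -12' 7.4; python3 -m handwheel '0 0 0 0 0 0;0 0 0 0 0 0;0 0 0 0 0 0;0 0 0 0 0 0' 5.5 10; python3 -c "
from h import *
print(yaw());rows((.4875,.2535,.004,95))"
```

```text
time_s: 18.1
ee_pos: [0.4851, 0.2512, 0.0004]
ee_rot: [0.137, -3.137, 0.001]
force: [-0.0, -0.4, 0.5]
grip_width: 0.074
finger_force: 0.0
time_s: 18.6
ee_pos: [0.4856, 0.2514, 0.0014]
ee_rot: [0.137, -3.138, 0.0]
force: [0.1, 0.5, -0.9]
grip_width: 0.0597
finger_force: 10.0
-174.99728688477413
-0.21 0.19 -0.26 -0.0 -0.0 90.0
```

```bash
python3 -m handwheel '0 0 -0.2 0 0 0;0 0 -0.2 0 0 0;0 0 -0.2 0 0 10;0 0 -0.2 0 0 20;0 0 -0.2 0 0 30;0 0 -0.2 0 0 40;0 0 -0.2 0 0 50;0 0 -0.2 0 0 60;0 0 -0.2 0 0 70;0 0 -0.2 0 0 80;0 0 -0.2 0 0 90;0 0 -0.2 0 0 90;0 0 -0.2 0 0 90' 7.4;  python3 -m handwheel '0 0 0 0 0 0;0 0 0 0 0 0;0 0 0 0 0 0;0 0 0 0 0 0;0 0 0 0 0 0' 5.5 35; python3 -c "
from h import *
print(yaw())"
```

```text
time_s: 20.23
ee_pos: [0.4858, 0.2517, 0.0035]
ee_rot: [-2.119, -2.32, -0.0]
force: [-0.2, 1.4, 0.2]
grip_width: 0.0736
finger_force: 0.0
time_s: 20.85
ee_pos: [0.4862, 0.2515, 0.0035]
ee_rot: [2.122, 2.316, 0.001]
force: [1.2, 0.8, 0.3]
grip_width: 0.06
finger_force: 35.0
95.00324589783725
```

```bash
python3 -c "
from h import *
rows((.649,.0935,.125,68))"
```

```text
-17.16 14.85 -12.14 0.0 -0.0 27.0
```

```bash
python3 -m handwheel '0 0 -5 0 0 0;0 0 -10 0 0 0;-17.2 14.9 -12.1 0 0 27;-17.2 14.9 -12.1 0 0 27;-17.2 14.9 -12.1 0 0 27;-17.2 14.9 -12.1 0 0 27;-17.2 14.9 -12.1 0 0 27;-17.2 14.9 -12.1 0 0 27;-17.2 14.9 -12.1 0 0 27'; python3 - <<'E'
from h import *
o=get_obs();print(yaw(),o['grip_width']);rows((.649,.0935,.105,68))
p,R=tool()
c=cam('side');u,v=proj(c,p+[0,0,.01]);u,v=int(u),int(v);save(c,'s4.png',(u-45,v-35,u+45,v+45),600)
P=light(c,p,.033,p[2]+.022,smax=90,vmin=130);print(len(P))
E
```

```text
time_s: 21.98
ee_pos: [0.6479, 0.0952, 0.1239]
ee_rot: [-2.601, -1.758, 0.001]
force: [0.5, 0.1, -1.4]
grip_width: 0.06
finger_force: 35.0
68.1290800305712 0.059952578996746164
-0.12 0.17 1.89 -0.1 -0.0 0.1
29
```

View pics/s4.png

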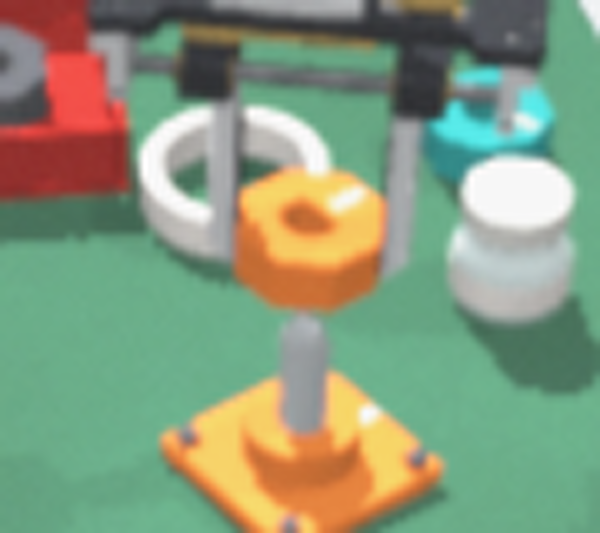

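```bash
python3 -m handwheel '-0.1 0.15 0 0 0 0;-0.1 0.15 1 0 0 0;-0.1 0.15 2 0 0 0;-0.1 0.15 3 0 0 0;-0.1 0.15 3.5 0 0 0;-0.1 0.15 4 0 0 0;-0.1 0.15 4 0 0 0'; python3 -c "
from h import *
rows((.649,.0935,.0355,68))"
```

```text
time_s: 22.9
ee_pos: [0.6499, 0.0929, 0.0841]
ee_rot: [-2.602, -1.757, -0.0]
force: [-1.2, 3.0, -2.8]
grip_width: 0.0594
finger_force: 35.0
0.01 -0.09 4.86 -0.1 -0.1 0.0
```

```bash
python3 -m handwheel '0 0 1 0 0 0;0 0 2 0 0 0;0 0 3 0 0 0;0 0 4 0 0 0;0 0 4.6 0 0 0;0 0 4.6 0 0 0'; python3 -c "
from h import *
rows((.649,.0935,.0355,68))"
```

```text
time_s: 23.65
ee_pos: [0.6496, 0.0937, 0.0374]
ee_rot: [-2.601, -1.757, 0.0]
force: [0.0, 5.7, -4.7]
grip_width: 0.0597
finger_force: 35.0
-0.04 -0.05 0.19 -0.1 -0.1 0.1
```

```bash
python3 -m handwheel '0 0 0.3 0 0 0;0 0 0.3 0 0 0;0 0 0.3 0 0 0'; python3 -m handwheel '0 0 0 0 0 0;0 0 0 0 0 0;0 0 0 0 0 0;0 0 -4 0 0 0;0 0 -8 0 0 0;0 0 -11 0 0 0;0 0 -11 0 0 0' 7.4; python3 - <<'E'
from h import *
print(yaw())
t=cam('top')
for nm,col,X0 in(('bA','blue',(.442,-.118)),('bB','blue',(.465,.131)),('oA','orange',(.4377,.0078))):
    h,X=hullc(t,proj(t,[*X0,.0125]),col);print(nm,X.round(4),stripe(t,X))
rows((.437,.0075,.06,57),(.437,.0075,.004,57),(.437,.0075,.06,100))
E
```

```text
time_s: 24.02
ee_pos: [0.6497, 0.0938, 0.0357]
ee_rot: [-2.601, -1.757, -0.001]
force: [-3.9, 4.8, 4.3]
grip_width: 0.0598
finger_force: 35.0
time_s: 24.9
ee_pos: [0.6523, 0.0911, 0.148]
ee_rot: [2.602, 1.755, 0.007]
force: [-0.5, 0.3, 0.2]
grip_width: 0.074
finger_force: 0.0
67.98212128140317
bA [ 0.4422 -0.1188  0.015 ] (134, 20, 15)
bB [0.4647 0.1307 0.015 ] (179, 19, 14)
oA [0.4377 0.0078 0.015 ] (-124, 21, 12)
-15.80 -16.70 8.56 0.1 -0.0 11.0
-15.80 -16.70 14.16 0.1 -0.0 11.0
-15.80 -16.70 8.56 0.1 -0.0 -32.0
```

```bash
python3 -c "
from h import *
rows((.438,.0085,.06,102),(.438,.0085,.006,102))"
```

```text
-15.67 -16.64 8.56 0.1 -0.0 -34.0
-15.67 -16.65 13.96 0.1 -0.0 -34.0
```

```bash
python3 -m handwheel '-15.7 -16.6 5 0 0 -34;-15.7 -16.6 5 0 0 -34;-15.7 -16.6 6 0 0 -34;-15.7 -16.6 8.5 0 0 -34;-15.7 -16.6 8.5 0 0 -34;-15.7 -16.6 12 0 0 -34;-15.7 -16.6 14.1 0 0 -34;-15.7 -16.6 14.1 0 0 -34' 7.4; python3 -m handwheel '0 0 0 0 0 0;0 0 0 0 0 0;0 0 0 0 0 0;0 0 0 0 0 0' 5.5 10; python3 -c "
from h import *
print(yaw());rows((.438,.0085,.0035,12))"
```

```text
time_s: 25.95
ee_pos: [0.4369, 0.0083, 0.0029]
ee_rot: [-1.977, -2.439, 0.004]
force: [1.0, -0.2, 0.9]
grip_width: 0.0737
finger_force: 0.0
time_s: 26.45
ee_pos: [0.4381, 0.0084, 0.005]
ee_rot: [1.976, 2.441, 0.002]
force: [0.5, 0.9, 3.7]
grip_width: 0.06
finger_force: 10.0
102.01566888246221
0.01 -0.01 0.15 0.1 -0.1 90.0
```

```bash
python3 -m handwheel '0 0 0 0 0 0;0 0 0 0 0 0;0 0 0 0 0 10;0 0 0 0 0 20;0 0 0 0 0 30;0 0 0 0 0 40;0 0 0 0 0 50;0 0 0 0 0 60;0 0 0 0 0 70;0 0 0 0 0 80;0 0 0.1 0 0 90;0 0 0.1 0 0 90;0 0 0.1 0 0 90' 7.4;  python3 -m handwheel '0 0 0 0 0 0;0 0 0 0 0 0;0 0 0 0 0 0;0 0 0 0 0 0;0 0 0 0 0 0' 5.5 35; python3 -c "
from h import *
print(yaw());rows((.6495,.094,.15,158))"
```

```text
time_s: 28.08
ee_pos: [0.4375, 0.0083, 0.0034]
ee_rot: [-3.124, -0.333, 0.0]
force: [-0.3, -0.5, -0.6]
grip_width: 0.0741
finger_force: 0.0
time_s: 28.7
ee_pos: [0.4375, 0.0083, 0.0035]
ee_rot: [-3.124, -0.329, 0.0]
force: [0.4, -0.2, 0.1]
grip_width: 0.0595
finger_force: 35.0
12.013915569780961
22.52 -3.97 -14.65 -0.0 -0.0 -146.0
```

```bash
python3 -m handwheel '0 0 -5 0 0 -10;0 0 -10 0 0 -20;22.5 -4 -13.5 0 0 -146;22.5 -4 -13.5 0 0 -146;22.5 -4 -13.5 0 0 -146;22.5 -4 -13.5 0 0 -146;22.5 -4 -13.5 0 0 -146;22.5 -4 -13.5 0 0 -146;22.5 -4 -13.5 0 0 -146;22.5 -4 -13.5 0 0 -146;22.5 -4 -13.5 0 0 -146;22.5 -4 -13.5 0 0 -146;22.5 -4 -13.5 0 0 -146;22.5 -4 -13.5 0 0 -146;22.5 -4 -13.5 0 0 -146;22.5 -4 -13.5 0 0 -146;22.5 -4 -13.5 0 0 -146'; python3 - <<'E'
from h import *
o=get_obs();print(yaw(),o['grip_width']);rows((.6495,.094,.105,158))
p,R=tool()
c=cam('side');u,v=proj(c,p+[0,0,.01]);u,v=int(u),int(v);save(c,'s5.png',(u-45,v-35,u+45,v+45),600)
E
```

```text
time_s: 30.82
ee_pos: [0.6492, 0.0943, 0.1383]
ee_rot: [-0.601, -3.083, 0.0]
force: [0.8, 0.3, -0.8]
grip_width: 0.0595
finger_force: 35.0
157.9384257238388 0.059465866820220696
-0.04 -0.01 3.33 -0.0 -0.0 -0.1
```

View pics/s5.png

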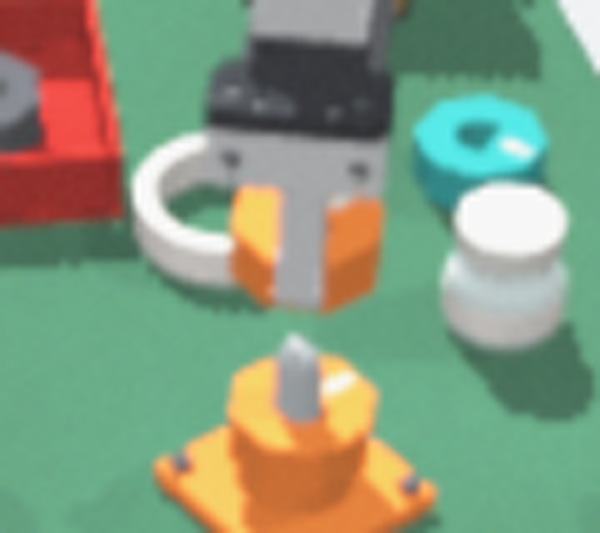

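```bash
python3 -m handwheel '0 0 3 0 0 0;0 0 4 0 0 0;0 0 5 0 0 0;0 0 5.5 0 0 0;0 0 5.5 0 0 0'; python3 -m handwheel '0 0 0.7 0 0 0;0 0 1.4 0 0 0;0 0 2 0 0 0;0 0 2.3 0 0 0;0 0 2.5 0 0 0;0 0 2.5 0 0 0'
```

```text
time_s: 31.5
ee_pos: [0.6494, 0.0942, 0.0835]
ee_rot: [-0.6, -3.084, 0.0]
force: [0.1, -0.2, -1.1]
grip_width: 0.0597
finger_force: 35.0
time_s: 32.25
ee_pos: [0.6489, 0.0942, 0.0605]
ee_rot: [-0.599, -3.083, -0.0]
force: [-4.5, -0.3, 13.5]
grip_width: 0.0598
finger_force: 35.0
```

```bash
python3 -m handwheel '0 0 -0.1 0 0 0;0 0 -0.1 0 0 0;0 0 -0.1 0 0 0;0 0 -3 0 0 0;0 0 -6 0 0 0;0 0 -9 0 0 0;0 0 -9 0 0 0' 7.4; python3 - <<'E'
from h import *
t=cam('top')
for nm,col,X0 in(('bA','blue',(.442,-.118)),('bB','blue',(.465,.131))):
    h,X=hullc(t,proj(t,[*X0,.0125]),col);print(nm,X.round(4),stripe(t,X))
print(yaw());rows((.4650,.131,.06,88),(.4650,.131,.006,88))
E
```

```text
time_s: 33.12
ee_pos: [0.6512, 0.0944, 0.1506]
ee_rot: [0.598, 3.079, 0.003]
force: [0.3, 0.8, -0.3]
grip_width: 0.0743
finger_force: 0.0
bA [ 0.4421 -0.1188  0.015 ] (134, 20, 15)
bB [ 0.4421 -0.1188  0.015 ] (134, 20, 15)
158.00718696820329
18.52 -3.52 8.86 0.1 0.0 70.0
18.53 -3.53 14.26 0.1 0.0 70.0
```

```bash
python3 - <<'E'
from h import *
for n,b in(('top',None),('side',None)):
    c=cam(n)
    for k in blobs(c,'blue',60)[1]:
        M=cv2.moments(k);a=M['m00'];print(n,round(M['m10']/a),round(M['m01']/a),a,ray(c,M['m10']/a,M['m01']/a,.015)[:2].round(3))
    if n=='side': save(c,'s6.png',(150,90,390,350))
E
```

```text
top 22 350 1108.0 [0.085 0.599]
top 303 241 364.5 [ 0.442 -0.119]
top 38 229 4508.5 [0.405 0.625]
top 296 176 844.5 [ 0.627 -0.086]
top 299 102 280.0 [ 0.859 -0.08 ]
top 92 99 482.0 [0.808 0.547]
side 231 251 304.0 [ 0.442 -0.116]
side 297 234 708.5 [ 0.624 -0.101]
side 375 213 410.5 [ 0.856 -0.077]
side 223 186 271.0 [0.466 0.127]
side 7 75 463.5 [-0.236  0.94 ]
side 359 19 1948.0 [1.26  1.057]
side 163 71 4328.5 [0.354 0.825]
side 139 3 80.0 [0.301 1.485]
side 5 9 185.5 [-0.327  1.573]
```

View pics/s6.png

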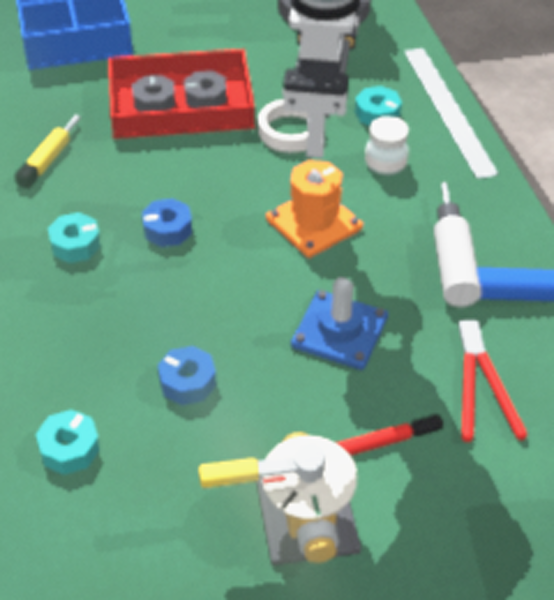

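```bash
python3 -m handwheel '18.5 -3.5 2 0 0 70;18.5 -3.5 3 0 0 70;18.5 -3.5 4 0 0 70;18.5 -3.5 6 0 0 70;18.5 -3.5 8.5 0 0 70;18.5 -3.5 8.5 0 0 70;18.5 -3.5 8.5 0 0 70;18.5 -3.5 12 0 0 70;18.5 -3.5 14.3 0 0 70;18.5 -3.5 14.3 0 0 70' 7.4; python3 -m handwheel '0 0 0 0 0 0;0 0 0 0 0 0;0 0 0 0 0 0;0 0 0 0 0 0' 5.5 10; python3 -c "
from h import *
print(yaw());rows((.465,.131,.0035,178))"
```

```text
time_s: 34.52
ee_pos: [0.4625, 0.1303, 0.0034]
ee_rot: [-2.259, -2.18, 0.007]
force: [0.6, -0.2, 0.2]
grip_width: 0.0739
finger_force: 0.0
time_s: 35.02
ee_pos: [0.465, 0.1313, 0.006]
ee_rot: [2.259, 2.182, 0.001]
force: [-0.2, -0.2, 3.1]
grip_width: 0.06
finger_force: 10.0
88.01459610219295
-0.03 0.00 0.25 0.1 0.0 -90.0
```

```bash
python3 -m handwheel '0 0 0 0 0 0;0 0 0 0 0 0;0 0 0 0 0 -10;0 0 0 0 0 -20;0 0 0 0 0 -30;0 0 0 0 0 -40;0 0 0 0 0 -50;0 0 0 0 0 -60;0 0 0 0 0 -70;0 0 0 0 0 -80;0 0 0.2 0 0 -90;0 0 0.2 0 0 -90;0 0 0.2 0 0 -90' 7.4;  python3 -m handwheel '0 0 0 0 0 0;0 0 0 0 0 0;0 0 0 0 0 0;0 0 0 0 0 0;0 0 0 0 0 0' 5.5 35; python3 -c "
from h import *
print(yaw());rows((.629,-.089,.14,54))"
```

```text
time_s: 36.65
ee_pos: [0.4647, 0.131, 0.0035]
ee_rot: [-0.059, -3.141, 0.0]
force: [0.4, 0.0, 0.1]
grip_width: 0.0739
finger_force: 0.0
time_s: 37.28
ee_pos: [0.4647, 0.1311, 0.0035]
ee_rot: [0.055, 3.141, 0.0]
force: [0.2, 0.3, 0.1]
grip_width: 0.0597
finger_force: 35.0
177.9962649561043
-17.19 -21.42 -13.65 0.0 -0.0 124.0
```

```bash
python3 -m handwheel '0 0 -5 0 0 10;0 0 -10 0 0 20;-17.2 -21.4 -13.6 0 0 124;-17.2 -21.4 -13.6 0 0 124;-17.2 -21.4 -13.6 0 0 124;-17.2 -21.4 -13.6 0 0 124;-17.2 -21.4 -13.6 0 0 124;-17.2 -21.4 -13.6 0 0 124;-17.2 -21.4 -13.6 0 0 124;-17.2 -21.4 -13.6 0 0 124;-17.2 -21.4 -13.6 0 0 124;-17.2 -21.4 -13.6 0 0 124;-17.2 -21.4 -13.6 0 0 124;-17.2 -21.4 -13.6 0 0 124;-17.2 -21.4 -13.6 0 0 124'; python3 - <<'E'
from h import *
o=get_obs();print(yaw(),o['grip_width']);rows((.629,-.089,.085,54))
p,R=tool()
c=cam('side');X=p+[0,0,.019];print(stripe(c,X,.033,X[2]+.003,vmin=140))
E
```

```text
time_s: 39.15
ee_pos: [0.629, -0.0888, 0.1394]
ee_rot: [-2.798, -1.428, -0.0]
force: [0.2, 0.5, -1.9]
grip_width: 0.0601
finger_force: 35.0
54.0662692728992 0.06011774459149886
-0.02 0.01 5.44 -0.0 -0.0 0.1
(41, 15, 52)
```

```bash
python3 -m handwheel '0 0 3 0 0 0;0 0 4 0 0 0;0 0 5 0 0 0;0 0 5.6 0 0 0;0 0 5.6 0 0 0'; python3 -m handwheel '0 0 1 0 0 0;0 0 2 0 0 0;0 0 3 0 0 0;0 0 4 0 0 0;0 0 4.6 0 0 0;0 0 4.9 0 0 0;0 0 4.9 0 0 0'
```

```text
time_s: 39.83
ee_pos: [0.6291, -0.0888, 0.0834]
ee_rot: [-2.799, -1.426, 0.0]
force: [0.8, 1.1, -0.6]
grip_width: 0.0598
finger_force: 35.0
time_s: 40.7
ee_pos: [0.6287, -0.0887, 0.0356]
ee_rot: [-2.798, -1.426, 0.0]
force: [-3.6, 2.0, 6.7]
grip_width: 0.06
finger_force: 35.0
```

```bash
python3 -m handwheel '0 0 -0.1 0 0 0;0 0 -0.1 0 0 0;0 0 -0.1 0 0 0;0 0 -4 0 0 0;0 0 -8 0 0 0;0 0 -11 0 0 0;0 0 -11 0 0 0' 7.4; python3 - <<'E'
from h import *
t=cam('side')
for k in blobs(t,'blue',60)[1]:
    M=cv2.moments(k);a=M['m00'];print(round(M['m10']/a),round(M['m01']/a),a,ray(t,M['m10']/a,M['m01']/a,.015)[:2].round(3))
print(yaw());rows((.4415,-.1175,.06,47),(.4415,-.1175,.006,47))
E
```

```text
time_s: 41.58
ee_pos: [0.6308, -0.0894, 0.1467]
ee_rot: [2.797, 1.425, 0.006]
force: [0.2, -0.4, 0.8]
grip_width: 0.0739
finger_force: 0.0
245 261 309.5 [ 0.473 -0.156]
297 232 820.0 [ 0.627 -0.096]
375 213 410.5 [ 0.856 -0.077]
285 87 99.5 [0.788 0.598]
8 76 512.0 [-0.234  0.929]
359 19 1938.5 [1.261 1.058]
164 71 4251.0 [0.358 0.822]
140 3 66.0 [0.306 1.481]
5 9 185.5 [-0.327  1.573]
54.01997757517303
-13.38 -13.53 8.46 0.1 -0.1 7.0
-13.39 -13.54 13.86 0.1 -0.1 7.0
```

```bash
python3 - <<'E'
from h import *
t=cam('top');s=cam('side')
for q in(t,s):
    h,X=hullc(q,proj(q,[.473,-.155,.0125]),'blue');print(X.round(4),cv2.contourArea(h),stripe(q,X),[np.round(a) for a in rectw(q,h,.018)])
A=[]
for q in(t,s):
    u,v=proj(q,[.473,-.155,.0125]).astype(int);save(q,'t.png',(u-28,v-28,u+28,v+28),400);A.append(cv2.imread('pics/t.png'))
cv2.imwrite('pics/bA.png',np.hstack(A))
E
```

```text
[ 0.4705 -0.1597  0.015 ] 376.0 (134, 20, 15) [array([ 470., -159.]), array([58., 61.]), np.float64(49.0)]
[ 0.4712 -0.1547  0.015 ] 358.0 (149, 17, 22) [array([ 470., -156.]), array([60., 59.]), np.float64(88.0)]
```

View pics/bA.png

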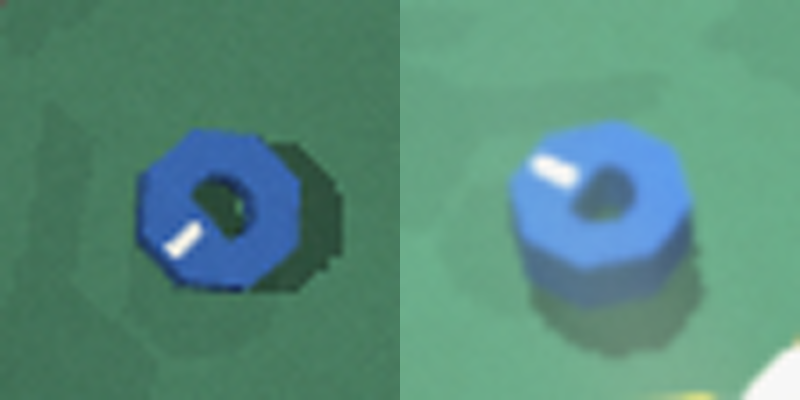

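```bash
python3 -c "
from h import *
rows((.4705,-.158,.006,47))"
```

```text
-14.89 -8.64 13.74 -0.1 0.1 7.0
```

```bash
python3 -m handwheel '-14.9 -8.6 3 0 0 7;-14.9 -8.6 5 0 0 7;-14.9 -8.6 8 0 0 7;-14.9 -8.6 8.5 0 0 7;-14.9 -8.6 12 0 0 7;-14.9 -8.6 13.7 0 0 7;-14.9 -8.6 13.7 0 0 7' 7.6; python3 -m handwheel '0 0 0 0 0 0;0 0 0 0 0 0;0 0 0 0 0 0;0 0 0 0 0 0' 5.5 10; python3 -c "
from h import *
print(yaw());rows((.4705,-.158,.0035,137))"
```

```text
time_s: 42.6
ee_pos: [0.4715, -0.1581, 0.0058]
ee_rot: [-2.879, -1.253, 0.003]
force: [0.3, 0.6, 0.0]
grip_width: 0.0759
finger_force: 0.0
time_s: 43.1
ee_pos: [0.4724, -0.1587, 0.008]
ee_rot: [2.88, 1.253, 0.001]
force: [0.6, -0.0, 3.5]
grip_width: 0.06
finger_force: 10.0
47.01978693330074
-0.08 -0.19 0.45 0.1 0.0 -90.0
```

```bash
python3 -m handwheel '0 0 0 0 0 0;0 0 0 0 0 0;0 0 0.4 0 0 -10;0 0 0.4 0 0 -20;0 0 0.4 0 0 -30;0 0 0.4 0 0 -40;0 0 0.4 0 0 -50;0 0 0.4 0 0 -60;0 0 0.4 0 0 -70;0 0 0.4 0 0 -80;0 0 0.4 0 0 -90;0 0 0.4 0 0 -90;0 0 0.4 0 0 -90' 7.5;  python3 -m handwheel '0 0 0 0 0 0;0 0 0 0 0 0;0 0 0 0 0 0;0 0 0 0 0 0;0 0 0 0 0 0' 5.5 35; python3 -c "
from h import *
print(yaw());rows((.629,-.089,.14,54))"
```

```text
time_s: 44.72
ee_pos: [0.4719, -0.1589, 0.0034]
ee_rot: [-1.156, -2.921, 0.0]
force: [-0.2, -0.0, -0.6]
grip_width: 0.0752
finger_force: 0.0
time_s: 45.35
ee_pos: [0.4718, -0.1588, 0.0034]
ee_rot: [-1.151, -2.923, 0.0]
force: [-0.3, -0.4, -0.2]
grip_width: 0.0596
finger_force: 35.0
136.99692764134647
-6.73 15.82 -13.66 -0.0 -0.0 83.0
```

```bash
python3 -m handwheel '0 0 -5 0 0 10;0 0 -10 0 0 20;-6.7 15.8 -13.6 0 0 83;-6.7 15.8 -13.6 0 0 83;-6.7 15.8 -13.6 0 0 83;-6.7 15.8 -13.6 0 0 83;-6.7 15.8 -13.6 0 0 83;-6.7 15.8 -13.6 0 0 83;-6.7 15.8 -13.6 0 0 83;-6.7 15.8 -13.6 0 0 83;-6.7 15.8 -13.6 0 0 83;-6.7 15.8 -13.6 0 0 83'; python3 - <<'E'
from h import *
o=get_obs();print(yaw(),o['grip_width'],o['finger_force']);rows((.629,-.089,.0605,54))
E
```

```text
time_s: 46.85
ee_pos: [0.6287, -0.089, 0.1395]
ee_rot: [-2.799, -1.427, -0.0]
force: [-0.1, 0.0, -1.7]
grip_width: 0.0596
finger_force: 35.0
54.03480131603194 0.059597790269026424 34.95849072933197
0.02 0.02 7.90 -0.0 -0.0 0.0
```

```bash
python3 -m handwheel '0 0 3 0 0 0;0 0 4 0 0 0;0 0 5 0 0 0;0 0 5.6 0 0 0;0 0 5.6 0 0 0'; python3 -m handwheel '0 0 0.7 0 0 0;0 0 1.4 0 0 0;0 0 2 0 0 0;0 0 2.3 0 0 0;0 0 2.5 0 0 0;0 0 2.5 0 0 0'
```

```text
time_s: 47.48
ee_pos: [0.6287, -0.089, 0.0834]
ee_rot: [-2.799, -1.426, 0.0]
force: [-0.1, 0.3, -1.7]
grip_width: 0.0596
finger_force: 35.0
time_s: 48.22
ee_pos: [0.6284, -0.0888, 0.0604]
ee_rot: [-2.798, -1.426, -0.001]
force: [-3.9, 1.1, 14.0]
grip_width: 0.0597
finger_force: 35.0
```

Seated. Release, lift, and verify in the side view before the valve.

```bash
python3 -m handwheel '0 0 -0.1 0 0 0;0 0 -0.1 0 0 0;0 0 -0.1 0 0 0;0 0 -4 0 0 0;0 0 -8 0 0 0;0 0 -9 0 0 0;0 0 -9 0 0 0' 7.4; python3 - <<'E'
from h import *
rows((.46,-.31,.16,-6))
c=cam('side');save(c,'s7.png',(190,90,350,340))
E
```

```text
time_s: 49.1
ee_pos: [0.6288, -0.0887, 0.1484]
ee_rot: [2.799, 1.427, 0.001]
force: [0.2, -1.1, -0.1]
grip_width: 0.0743
finger_force: 0.0
-27.82 -0.66 -1.17 -0.0 -0.0 60.0
```

View pics/s7.png

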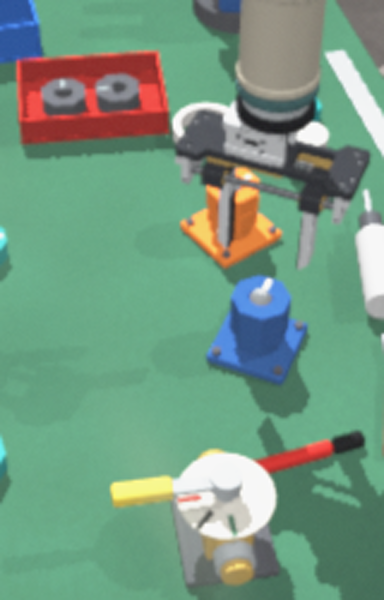

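```bash
python3 -m handwheel '-27.8 -0.7 -1.2 0 0 60;-27.8 -0.7 -1.2 0 0 60;-27.8 -0.7 -1.2 0 0 60;-27.8 -0.7 -1.2 0 0 60;-27.8 -0.7 -1.2 0 0 60;-27.8 -0.7 -1.2 0 0 60;-27.8 -0.7 -1.2 0 0 60;-27.8 -0.7 -1.2 0 0 60' 5; python3 -c "
from h import *
print(yaw());rows((.449,-.3085,.077,-6.2))"
```

```text
time_s: 50.15
ee_pos: [0.4596, -0.3089, 0.1595]
ee_rot: [-3.137, 0.16, 0.002]
force: [-0.3, -0.8, -0.3]
grip_width: 0.0499
finger_force: 0.0
-5.827991665622036
-1.05 0.08 8.25 -0.0 0.1 0.4
```

```bash
python3 -m handwheel '-1 0 4 0 0 0.4;-1 0 7 0 0 0.4;-1 0 8.2 0 0 0.4;-1 0 8.2 0 0 0.4'; python3 -m handwheel '0 0 0 0 0 0;0 0 0 0 0 0;0 0 0 0 0 0;0 0 0 0 0 0;0 0 0 0 0 0;0 0 0 0 0 0' 0.5 25; python3 - <<'E'
from h import *
A=np.array([.5265,-.317]);p,R=tool();y=yaw();r=p[:2]-A;print(y,np.degrees(np.arctan2(r[1],r[0])))
for d in(8,16,24,32,40,45,46):
    t=np.radians(d);rows((*(A+np.array([[np.cos(t),-np.sin(t)],[np.sin(t),np.cos(t)]])@r),p[2],y+d))
E
```

```text
time_s: 50.65
ee_pos: [0.4497, -0.3084, 0.0781]
ee_rot: [-3.136, 0.174, 0.001]
force: [0.5, -0.0, 0.4]
grip_width: 0.05
finger_force: 0.0
time_s: 51.4
ee_pos: [0.45, -0.3087, 0.0788]
ee_rot: [-3.137, 0.174, -0.001]
force: [-0.8, 0.5, 5.3]
grip_width: 0.0178
finger_force: 25.0
-6.367053111917649 173.78459186992072
0.08 1.07 -0.00 -0.0 -0.0 -8.0
0.30 2.12 -0.00 -0.0 -0.0 -16.0
0.67 3.13 -0.00 -0.0 -0.0 -24.0
1.18 4.08 0.00 0.0 -0.0 -32.0
1.81 4.94 0.00 0.0 -0.0 -40.0
2.27 5.44 0.00 0.0 -0.0 -45.0
2.37 5.53 0.00 0.0 -0.0 -46.0
```

```bash
python3 -m handwheel '0.1 1.07 0 0 0 -8;0.3 2.12 0 0 0 -16;0.67 3.13 0 0 0 -24;1.18 4.08 0 0 0 -32;1.8 4.94 0 0 0 -40;2.27 5.44 0 0 0 -45;2.27 5.44 0 0 0 -45;2.27 5.44 0 0 0 -45'; python3 -m handwheel '0 0 0 0 0 0;0 0 0 0 0 0;0 0 0 0 0 0;0 0 -5 0 0 0;0 0 -10 0 0 0;0 0 -14 0 0 0' 4; python3 - <<'E'
from h import *
print(yaw());rows((.45,.0,.25,39))
E
```

```text
time_s: 52.4
ee_pos: [0.4678, -0.3644, 0.0788]
ee_rot: [-2.964, -1.04, -0.004]
force: [2.7, 3.1, 4.9]
grip_width: 0.018
finger_force: 24.9
time_s: 53.15
ee_pos: [0.466, -0.3658, 0.2202]
ee_rot: [2.964, 1.037, 0.0]
force: [-0.3, -0.9, 0.3]
grip_width: 0.0401
finger_force: 0.0
38.563629780131485
21.55 -29.59 -3.01 0.1 0.0 -0.4
```

```bash
python3 -m handwheel '21.5 -29.6 -3 0 0 0;21.5 -29.6 -3 0 0 0;21.5 -29.6 -3 0 0 0;21.5 -29.6 -3 0 0 0;21.5 -29.6 -3 0 0 0;21.5 -29.6 -3 0 0 0;21.5 -29.6 -3 0 0 0;21.5 -29.6 -3 0 0 0'; python3 - <<'E'
from h import *
for n in('top','side'):
    c=cam(n);m=cv2.inRange(hsv(c),(22,140,100),(32,255,255))
    for a in cv2.findContours(m,0,1)[0]:
        M=cv2.moments(a)
        if M['m00']>20:
            X=ray(c,M['m10']/M['m00'],M['m01']/M['m00'],.0975)[:2];d=X-[.5265,-.317]
            if np.hypot(*d)<.12: print(n,X,np.degrees(np.arctan2(d[1],d[0]))%360-173.8,np.hypot(*d))
    c['image']=np.array(c['image']);save(c,n+'9.png',(190,60,420,340) if n=='side' else (80,60,420,300),500)
A=[cv2.imread('pics/%s9.png'%n) for n in('top','side')];A=[cv2.resize(a,(400,int(a.shape[0]*400/a.shape[1]))) for a in A]
H=max(a.shape[0] for a in A);cv2.imwrite('pics/end.png',np.hstack([cv2.copyMakeBorder(a,0,H-a.shape[0],0,0,0) for a in A]))
E
```

```text
time_s: 54.15
ee_pos: [0.4494, -0.0005, 0.2485]
ee_rot: [2.965, 1.038, -0.0]
force: [0.4, 0.7, 0.0]
grip_width: 0.0401
finger_force: 0.0
top [ 0.46710076 -0.36472405] 44.979980635708074 0.07619616212502014
side [ 0.46429787 -0.36846977] 45.80639364435552 0.08073562817220216
```

View pics/end.png

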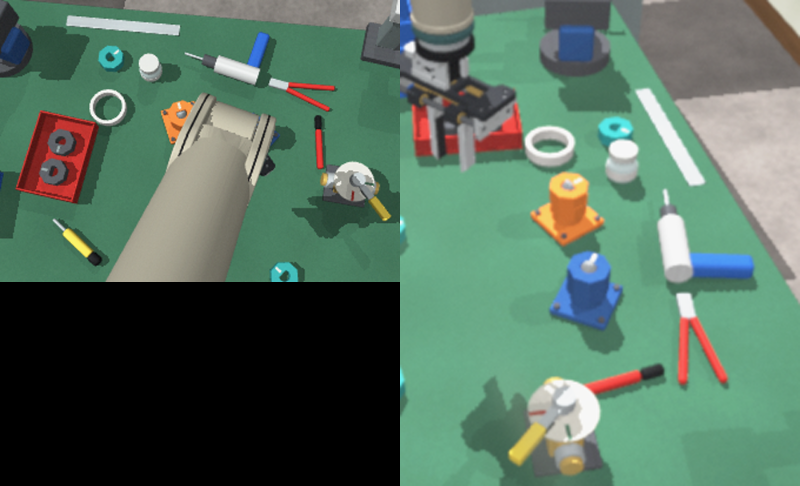

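The valve is at about 45° with the handle covering the black mark. Both stacks are home, both worn collars are in the tray, and the bystanders are undisturbed.

```bash
python3 -c "
from plant import *
print(job_done())"
```

```text
the job is handed in; nothing more can be done
None
```

I handed the job in at about 54 s with both worn collars in the scrap tray, both blue and both orange collars fully home on their own posts, and the valve measured at about 45°; the hand-in returned no verdict.

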